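# Walk a stuck mould insert out with alternating mallet taps

## Robot

A 6-joint arm with a two-finger parallel gripper is mounted at the origin on a cart in front of the work surface, level with it; the furniture and walls round the work are solid. World frame = base frame: x ahead of the robot, y to its left, z up, the work surface at z = 0. Lengths are in m, angles in degrees, forces in N, time in s.
With the tool pointing down it reaches from about 0.4 to 0.825 m from the base axis. Payload 7 kg.
Tool frame: the origin (TCP) lies on the centre line of the jaws, within the pads' length; the fingertips stand 19 mm ahead of it and the grasp point (between the pads) is the TCP; z points along the fingers, y is the line along which they close (so a half turn about z gives the same grasp; the last joint's range is limited). The gripper opens to 88 mm and grips with 3 to 60 N. Pads are 19 mm wide; open, the fingers measure 130 mm over their backs; the gripper's body (78 mm by 193 mm) begins 47 mm behind the grasp point.
Start: joints at [-49.097, 20.546, 0.682, 0, -70.136, -16.507], TCP at [0.279, -0.615, 0.246] pointing down, gripper open.
Joint ranges: [-176.03, 176.03], [-82.01, 121.73], [-58.28, 71.71], [-173.87, 95.51], [-174.79, -0.11], [-173.66, 173.66]. Speed limits (degrees/s): [136.94, 136.94, 172.46, 180, 180, 180].

## Interface

Orientations are given as [roll, pitch, yaw] about the fixed x, y, z axes, in that order (R = Rz(yaw) Ry(pitch) Rx(roll)).
In Python, from plant import * gives the robot as it stands. The module is installed in compiled form; this text tells all that it offers.
- The arm moves only by the tool play_rows, never from a script. Its argument "deltas" is a list of rows, each a list of 6 numbers: the shift along the world's x, y, z scaled (see below), then the turn, a rotation vector about the world's x, y, z scaled (see below). A call has 1 to 10 rows; each row shifts and turns the commanded pose from where the row before left it; what a row does not reach is not made up. The controller multiplies each number of a shift by 800 mm and each number of a turn by 180 degrees. A row lasts 1/10 s, in which the tool goes at most 50 mm and 8.59 degrees, less where a joint would pass 70% of its speed; a pose out of reach is approached as far as the arm can. A call with a number of a shift or a turn outside -1 to 1 is refused whole. A call with a gripper value outside its range is refused whole. "gripper" is the gripper command: -1 is shut, 1 is fully open, values between are in proportion, set as the call begins (left out, the last holds). The fingers move at their own pace and stop on an object; the grip force is fixed at half the most. Time passes only in rows, so rows that do not move let the fingers close. It gives the time, the measured TCP pose, the force, the opening and the grip force at its end, in the units of the state.
- get_obs(): the state, without advancing time (a new reading comes with each control period).
- snapshot(name): name is "side" or "top"; returns (picture, depth): 384x512x3 uint8, blue, green, red; 384x512 float32, m along the optical axis (not along the pixel's ray), 0 where there is no reading.
- camera_model(name): a dict with "fx", "fy", "cx", "cy" (pixels), "world_to_cam" (4x4, takes a point from world to camera coordinates). Camera axes: x right, y down, z forward; pixel columns grow to the right and rows downward; lengths in m; the calibration is good to about 2 mm. A picture is of the moment at which its call begins. camera_model takes no time and is no camera call.
- close_job(): hands the job in; it is judged then, once.
The state is a dict: "clock": time; "joint_pos": joint angles; "qvel": joint speeds; "tau": joint torques, N m; "tool_pos": TCP position; "orientation": TCP orientation; "force": force on the tool from outside, world axes, zero at the start; "moment": the same for the moment, N m; "opening": finger opening in m; "gripper_force": force on a finger pad.
Only numpy, scipy, OpenCV 4.12 (cv2) and the standard library are available. Lean on these libraries where they do the work, as an engineer would, in place of code of your own. Each camera call takes 0.05 s, during which the arm holds its last target. There are 200 camera calls.

## Task

The steel insert is stuck in its embedding mould. Pick up the mallet and, with light taps on the robot-side faces of the insert's two horns, walk it loose away from the robot: tap left, right, left and so on by turns, beginning with the left horn, each tap bringing the tapped horn about 5 mm or a little more ahead of the other and never as much as a centimetre, until both horns stand wholly over the side wings of the mould's base. Touch the insert with nothing but the mallet, leave the other things where they are, and lay the mallet back down flat on the bench.

Things in the scene. Friction and masses are not known exactly. Their poses are not given: they have to be found in the camera images.
- mould: Fixed grey mould: sandwich of plates, 90 (x) by 100 (y) mm, 40 mm high, closed toward the robot; its 10 mm thick base has wings out to y = +-105 mm. Origin on the bench midway between the horns' start; x points away from the robot, the way the insert comes loose, y left, z up. The wings reach from x = 20 mm (their robot-side edge) to 75 mm; only they stand outside y = +-50 mm.
- insert: Steel insert stuck in the mould. A crossbar, z = 12 to 24 mm, ends in two upright horns, centres 130 mm apart, each 40 mm wide, 14 mm thick, up to z = 90 mm. Axes as the mould's when square; origin on the bench below the right struck face. Dry friction: a horn yields to about 4 N at its face and stays where it is left, the insert turning about the other horn's face. Travel about 35 mm.
- left_face (a point): Centre of the left horn's robot-side (struck) face, 62 mm above the bench. At the start it lies at x = 0 to 2 mm in the mould's frame; it must reach x = 20 mm (the wings' edge).
- right_face (a point): The same point on the right horn, to the same values.
- tongue_end (a point): Rounded far end of the flat tongue on the insert's centre line, 154 mm beyond the line through the struck faces, 18 mm above the bench. When the insert is square it lies at y = 0 in the mould's frame (within 1 mm or so); it swings to -y by 1.2 mm for each mm that the left horn is ahead, to +y when the right one is.
- mallet: Loose mallet, about 0.2 kg, lying flat left of the mould with its head roughly to the right. Origin: centre of the head, 17 mm above the bench. Head: dark block 34 mm square with white round plastic faces, 32 mm across, at both ends, 88 mm over all, so that the striking faces lie at y = +-44 mm. Wooden handle, 20 x 20 mm, from the head along -x to x = -134 mm.
- grip (a point): Place to hold the mallet: on the handle's axis, 55 mm from the head's centre (at x = -55 mm in the mallet's frame, y = z = 0).
- tape: Bystander: roll of tape lying flat, 104 x 102 x 25 mm, origin at the centre of its underside.
- bung: Bystander: rubber bung, 35 mm across, 28 mm high, origin at the centre of its underside.
- petri: Bystander: closed petri dish, 90 mm across, 15 mm high, origin at the centre of its underside.
Things that resemble listed ones, but are neither listed nor needed, are in the scene too. Of the things that look like the mallet, the larger one is meant.

How it is judged:
By the outcome, as a careful person would: the job done as asked, in the order asked, and still so for the second after the job is handed in, with the robot touching nothing.
It also fails if it takes over 53 s, if anything falls off the work surface, if the arm or the gripper's body presses on something with over 40 N, if the wrist force passes 120 N, or if a joint passes its speed limit or range.

## Working session

There is one attempt and no reset: what is moved stays moved. The work goes in short steps, Python scripts to look and compute and a tool call to move; the robot and the scene stay as the last step left them, time stands still between calls to the robot, and variables do not carry over. Pictures are saved under pics/ and viewed, at most 10 in all, crops included, and the job is handed in when it is done.

Besides the shell and the picture viewer there is one more tool, called after "Call:" as name(argument=value, ...), one argument or row to a line, values as JSON. play_rows: Moves the arm, as the interface text tells. Its arguments: {"type":"object","properties":{"deltas":{"type":"array","items":{"type":"array","items":{"type":"number","minimum":-1,"maximum":1}}},"gripper":{"type":"number"}},"required":["deltas"]}

```bash
mkdir -p pics
cat > h.py <<'E'
from plant import *
import numpy as np, cv2
def ray(name,u,v,z):
    m=camera_model(name); T=np.linalg.inv(np.array(m["world_to_cam"]))
    d=T[:3,:3]@np.array([(u-m["cx"])/m["fx"],(v-m["cy"])/m["fy"],1]); o=T[:3,3]
    return o+d*(z-o[2])/d[2]
def cloud(name,dep):
    m=camera_model(name); T=np.linalg.inv(np.array(m["world_to_cam"]))
    v,u=np.mgrid[:384,:512]
    P=np.stack([(u-m["cx"])/m["fx"]*dep,(v-m["cy"])/m["fy"]*dep,dep],-1)
    return P@T[:3,:3].T+T[:3,3]
def proj(name,p):
    m=camera_model(name); q=np.array(m["world_to_cam"])@np.append(p,1)
    return q[0]/q[2]*m["fx"]+m["cx"],q[1]/q[2]*m["fy"]+m["cy"]
E
python3 - <<'E'
from h import *
o=get_obs(); print(o)
for n in("top","side"):
    p,d=snapshot(n); cv2.imwrite(f"pics/{n}0.png",cv2.resize(p,(800,600))); np.savez(f"/tmp/{n}0",p=p,d=d)
    m=camera_model(n); print(n,m["fx"],m["fy"],m["cx"],m["cy"],np.round(np.linalg.inv(np.array(m["world_to_cam"])),3))
E
```

```text
{'clock': 0.0, 'joint_pos': array([-4.90966991e+01,  2.05913696e+01,  6.33944862e-01, -2.17096499e-02,
       -7.01366798e+01, -1.65064567e+01]), 'qvel': array([-0.02173183,  0.01228232,  0.07492333,  0.01645905, -0.00466229,
        0.06444284]), 'tau': array([-1.62655720e-03, -5.82706690e+01,  2.93062806e+01,  6.99741706e+00,
        6.79110046e-03, -1.65055826e-04]), 'tool_pos': array([ 0.27859851, -0.61431092,  0.24461971]), 'orientation': array([ 1.79903975e+02, -7.17271932e-03, -1.55610543e+02]), 'force': array([ 0.07465264, -0.35675029, -0.09043959]), 'moment': array([ 0.02222443, -0.06044161, -0.00537051]), 'gripper_force': 0.0, 'opening': 0.08788694665689542}
top 471.88798305095514 471.88798305095514 253.8897048112224 191.70390473703557 [[ 0.023 -0.991  0.132  0.4  ]
 [-1.    -0.024 -0.003  0.061]
 [ 0.006 -0.132 -0.991  1.231]
 [ 0.     0.     0.     1.   ]]
side 446.9191487684261 446.9191487684261 247.01231289790243 191.81710701852208 [[-0.89  -0.303  0.341  0.12 ]
 [-0.456  0.57  -0.683  0.96 ]
 [ 0.013 -0.764 -0.645  0.886]
 [ 0.     0.     0.     1.   ]]
```

View pics/top0.png

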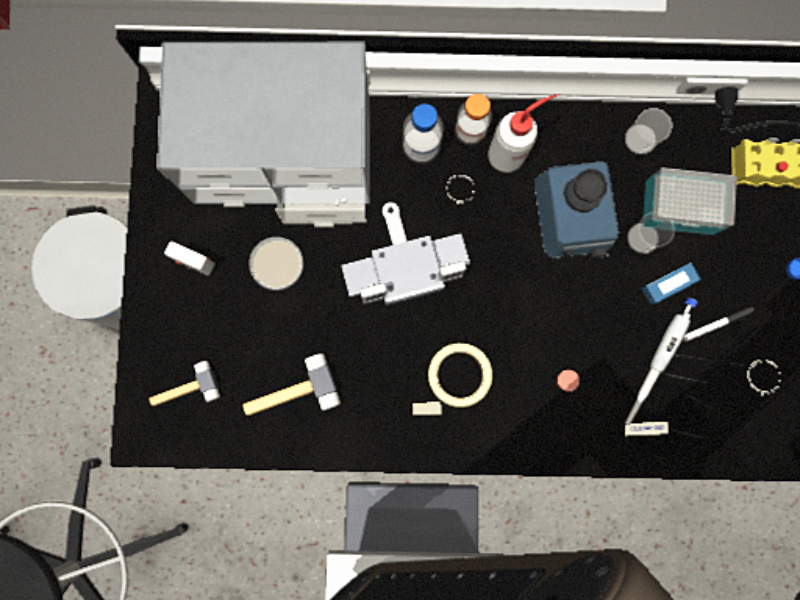

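View pics/side0.png

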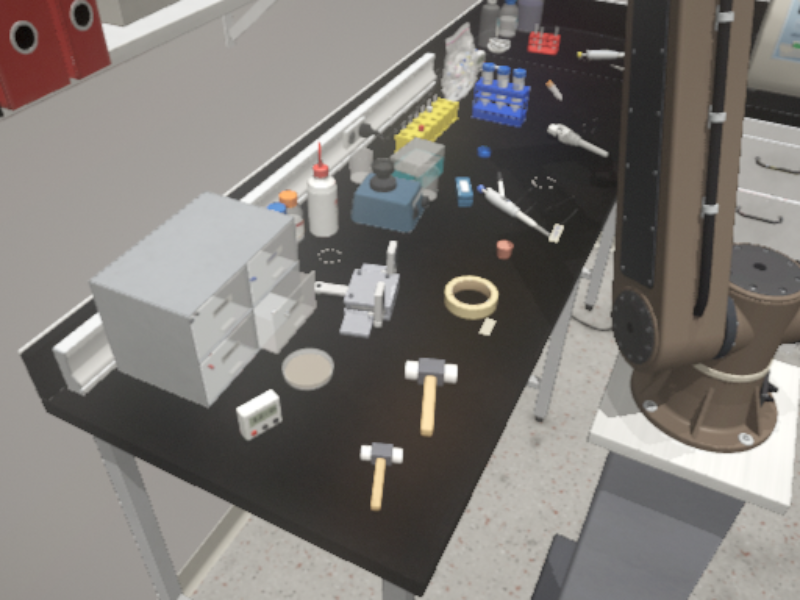

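Run:
```python
from h import *
from scipy import ndimage as N
t=np.load("/tmp/top0.npz");p,d=t["p"],t["d"];C=cloud("top",d)
cv2.imwrite("pics/crop1.png",np.hstack([cv2.resize(p[215:275,90:225],None,fx=3,fy=3,interpolation=2),cv2.resize(p[125:200,210:310],None,fx=3.9,fy=2.4,interpolation=2)])[:600,:800])
# top-frame heights, mould region
b=np.zeros(d.shape,bool);b[125:200,212:306]=1
for lo,hi in((.075,.1),(.033,.047),(.006,.014),(.014,.03)):
    L,n=N.label(b&(C[...,2]>lo)&(C[...,2]<hi))
    for i in range(1,n+1):
        m=L==i
        if m.sum()>25:
            q=C[m]; r=cv2.minAreaRect((q[:,:2]*1000).astype(np.float32)); print(lo,m.sum(),q.mean(0).round(4),np.round(r[0],1),np.round(r[1],1),round(r[2],1))
# mallets etc
hsv=cv2.cvtColor(p,cv2.COLOR_BGR2HSV)
m=((p.max(2)>60)).astype(np.uint8); m[:215]=0;m[290:]=0;m[:,:80]=0;m[:,430:]=0
cs,_=cv2.findContours(m,0,2)
for c in cs:
    if cv2.contourArea(c)>40:
        r=cv2.minAreaRect(c);mm=np.zeros_like(m);cv2.drawContours(mm,[c],0,1,-1)
        print("obj",np.round(r[0]),np.round(r[1]),round(r[2],1),np.round(C[mm>0].max(0),3),np.round(C[mm>0].min(0),3))
```

```text
0.075 56 [0.6936 0.1393 0.0866] [693.8 139.5] [ 2.6 50.2] 0.7
0.075 106 [ 0.6041 -0.0276  0.0887] [605.1 -28.1] [14.7 39.7] 15.8
0.075 103 [0.5669 0.096  0.0893] [567.4  96. ] [14.2 39.1] 17.0
0.033 1221 [0.6128 0.0418 0.0371] [612.1  43. ] [ 90.1 101.9] 16.6
0.006 26 [0.7355 0.1605 0.009 ] [735.7 159.2] [ 9.2 26.8] 2.9
0.006 302 [ 0.651  -0.0291  0.0105] [651.2 -28.9] [53.3 52.3] 15.9
0.006 353 [0.6046 0.1209 0.0103] [602.2 119.2] [55.5 55.2] 16.3
0.014 246 [0.6914 0.066  0.0233] [691.6  66.6] [70.1 27.7] 15.4
obj [363. 243.] [13. 14.] 45.0 [0.455 0.061 1.231] [ 0.4   -0.248 -0.003]
obj [116. 249.] [26. 44.] 70.6 [0.454 0.464 0.03 ] [ 0.38   0.346 -0.004]
obj [184. 251.] [36. 60.] 71.6 [0.471 0.308 1.231] [ 0.368  0.061 -0.003]
obj [289. 242.] [46. 50.] 90.0 [0.495 0.061 1.231] [ 0.375 -0.103 -0.007]
obj [415. 247.] [27. 65.] 2.4 [0.513 0.061 1.231] [ 0.347 -0.402 -0.007]
```

View pics/crop1.png

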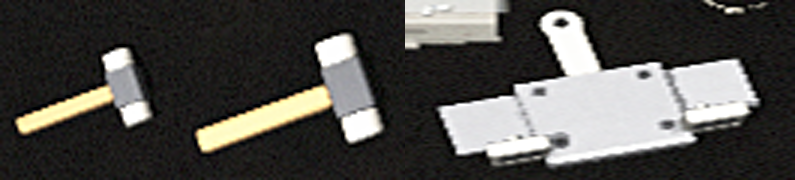

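The two candidates are a small mallet at px (116,249) and a large one at px (184,251). The large one, 60 px against 44 px, is the one meant, and the crop confirms it. The crop's right half shows the mould with both horns on the robot side and the tongue pointing away.

```bash
cat > meas.py <<'E'
from h import *
from scipy import ndimage as N
def horns(p,d):
    C=cloud("top",d);b=np.zeros(d.shape,bool);b[125:200,218:306]=1
    b&=(C[...,0]<.66)&(C[...,2]>.078)&(C[...,2]<.1);L,n=N.label(b);o=[]
    for i in range(1,n+1):
        q=C[L==i]
        if len(q)>60:
            r=cv2.minAreaRect((q[:,:2]*1000).astype(np.float32));o.append((r[0][1],r[0][0],len(q),np.round(r[1],1)))
    return sorted(o,key=lambda a:-a[0])
def tongue(p,d):
    # white tongue beyond mould body, rays onto z=.024 top
    C=cloud("top",d)
    m=(C[...,2]>.014)&(C[...,2]<.032)&(C[...,0]>.655)&(C[...,0]<.78)&(C[...,1]>.02)&(C[...,1]<.115)
    L,n=N.label(m);s=N.sum(m,L,range(1,n+1));return C[L==1+np.argmax(s)]
E
python3 - <<'E'
from meas import *
t=np.load("/tmp/top0.npz");p,d=t["p"],t["d"];C=cloud("top",d)
print(horns(p,d)); q=tongue(p,d);print(len(q),q.min(0),q.max(0))
# body corners at z=.04
m=((C[...,2]>.03)&(C[...,2]<.05)).astype(np.uint8);m[:125]=0;m[200:]=0;m[:,:212]=0;m[:,306:]=0
c=max(cv2.findContours(m,0,2)[0],key=cv2.contourArea)
w=np.float32([ray("top",u,v,.04)[:2]*1000 for u,v in c[:,0]]);print("body",cv2.minAreaRect(w))
# mallet
hsv=cv2.cvtColor(p,cv2.COLOR_BGR2HSV)
reg=np.zeros(d.shape,bool);reg[220:272,150:225]=1
y=reg&(hsv[...,1]>70)&(hsv[...,2]>110)
v,u=np.nonzero(y);w=np.float32([ray("top",a,b,.027)[:2]*1000 for a,b in zip(u,v)]);rh=cv2.minAreaRect(w);print("handle",len(w),rh,w.mean(0))
hd=reg&~y&(p.min(2)>70)
L,n=N.label(hd);hd=L==1+np.argmax(N.sum(hd,L,range(1,n+1)))
v,u=np.nonzero(hd);w=np.float32([ray("top",a,b,.03)[:2]*1000 for a,b in zip(u,v)]);r=cv2.minAreaRect(w);print("head",len(w),r,w.mean(0))
z=C[hd];print(np.percentile(z[:,2],[10,50,90]),np.percentile(C[y][:,2],[10,50,90]))
# side view check: head
t=np.load("/tmp/side0.npz");p,d=t["p"],t["d"];hsv=cv2.cvtColor(p,cv2.COLOR_BGR2HSV)
y=np.zeros(d.shape,bool);y[235:285,255:300]=1;y&=(hsv[...,1]>70)&(hsv[...,2]>110)
w=np.float32([ray("side",a,b,.022)[:2]*1000 for b,a in zip(*np.nonzero(y))]);print("side handle",len(w),cv2.minAreaRect(w))
E
```

```text
[(95.96603393554688, 567.39599609375, 102, array([14.2, 39.1])), (-28.07342529296875, 605.1942138671875, 101, array([14.6, 39.7]))]
246 [0.65522395 0.04583074 0.01614421] [0.72502058 0.08641331 0.02911289]
body ((610.4385375976562, 46.17461395263672), (89.82987213134766, 127.1452407836914), 16.758670806884766)
handle 147 ((397.1209411621094, 246.26190185546875), (20.804401397705078, 115.8680648803711), 21.531410217285156) [397.4125  244.02333]
head 472 ((424.5516662597656, 175.93438720703125), (90.2515869140625, 34.531494140625), 21.1036434173584) [424.81842 175.67181]
[0.02438322 0.03279087 0.03678352] [0.00154681 0.02456876 0.02920916]
side handle 323 ((396.36419677734375, 246.32778930664062), (21.755849838256836, 129.1830596923828), 21.006338119506836)
```

Call:
play_rows(
  deltas=[
    [0.028,0.0505,0,0,0,0.0241],
    [0.028,0.0505,0,0,0,0.0241],
    [0.028,0.0505,0,0,0,0.0241],
    [0.028,0.0505,0,0,0,0.0241],
    [0.028,0.0505,0,0,0,0.0241],
    [0.028,0.0505,0,0,0,0.0241],
    [0.028,0.0505,0,0,0,0.0241],
    [0.028,0.0505,0,0,0,0.0241],
    [0.028,0.0505,0,0,0,0.0241],
  ],
  gripper=1,
)

```text
clock: 1.0
tool_pos: [0.4808, -0.2492, 0.2455]
orientation: [180.0, 0.0, -116.4]
force: [0.1, -1.6, -0.5]
opening: 0.0877
gripper_force: 0.0
```

Call:
play_rows(
  deltas=[
    [-0.008,0.0542,-0.0142,0,0,0.0241],
    [-0.008,0.0542,-0.0142,0,0,0.0241],
    [-0.008,0.0542,-0.0142,0,0,0.0241],
    [-0.008,0.0542,-0.0142,0,0,0.0241],
    [-0.008,0.0542,-0.0142,0,0,0.0241],
    [-0.008,0.0542,-0.0142,0,0,0.0241],
    [-0.008,0.0542,-0.0142,0,0,0.0241],
    [-0.008,0.0542,-0.0142,0,0,0.0241],
    [-0.008,0.0542,-0.0142,0,0,0.0241],
    [-0.008,0.0542,-0.0142,0,0,0.0241],
  ],
)

```text
clock: 2.0
tool_pos: [0.4156, 0.1842, 0.1316]
orientation: [-180.0, 0.0, -73.0]
force: [1.2, 0.4, -0.2]
opening: 0.088
gripper_force: 0.0
```

Call:
play_rows(
  deltas=[
    [-0.007,0.027,-0.03,0,0,0.012],
    [-0.007,0.027,-0.04,0,0,0.0115],
    [0,0,-0.033,0,0,0],
    [0,0,-0.02,0,0,0],
    [0,0,0,0,0,0],
  ],
)

```text
clock: 2.5
tool_pos: [0.4039, 0.2244, 0.0314]
orientation: [179.7, -0.1, -68.9]
force: [-0.1, -0.6, -0.8]
opening: 0.0874
gripper_force: 0.0
```

Call:
play_rows(
  deltas=[
    [0.001,0.003,-0.011,0,0,0],
    [0,0,0,0,0,0],
  ],
)

```text
clock: 2.7
tool_pos: [0.4063, 0.2283, 0.0247]
orientation: [-180.0, 0.0, -69.0]
force: [-0.3, -0.5, 1.1]
opening: 0.0875
gripper_force: 0.0
```

Call:
play_rows(
  deltas=[
    [0,0,0,0,0,0],
    [0,0,0,0,0,0],
    [0,0,0,0,0,0],
    [0,0,0,0,0,0],
    [0,0,0,0,0,0],
    [0,0,0,0,0,0],
    [0,0,0,0,0,0],
  ],
  gripper=-1,
)

```text
clock: 3.4
tool_pos: [0.406, 0.2281, 0.0248]
orientation: [-180.0, 0.0, -69.0]
force: [0.2, -0.2, 0.2]
opening: 0.037
gripper_force: 0.0
```

Call:
play_rows(
  deltas=[
    [0,0,0,0,0,0],
    [0,0,0,0,0,0],
    [0,0,0,0,0,0],
    [0,0,0,0,0,0],
    [0,0,0,0,0,0],
  ],
)

```text
clock: 3.9
tool_pos: [0.4059, 0.228, 0.0247]
orientation: [180.0, -0.0, -69.0]
force: [-0.1, -0.3, 0.2]
opening: 0.0197
gripper_force: 29.8
```

Call:
play_rows(
  deltas=[
    [0,0,0.03,0,0,0],
    [0,0,0.031,0,0,0],
    [0.0257,-0.0307,0,0,0,-0.0058],
    [0.0257,-0.0307,0,0,0,-0.0058],
    [0.0257,-0.0307,0,0,0,-0.0058],
    [0.0257,-0.0307,0,0,0,-0.0058],
    [0,0,0,0,0,0],
    [0,0,0,0,0,0],
  ],
)

```text
clock: 4.7
tool_pos: [0.4881, 0.129, 0.073]
orientation: [179.9, -0.0, -73.3]
force: [1.3, 0.2, -1.3]
opening: 0.0195
gripper_force: 30.0
```

Run:
```python
from meas import *
p,d=snapshot("top");s,ds=snapshot("side");np.savez("/tmp/t1",p=p,d=d,s=s,ds=ds)
o=get_obs();print(o["tool_pos"],o["orientation"],o["force"],o["opening"]);print(horns(p,d))
cv2.imwrite("pics/p1.png",np.hstack([cv2.resize(p[125:245,200:310],(396,432)),cv2.resize(s[145:275,195:315],(400,432))]))
```

```text
[0.48770034 0.12993014 0.07328588] [ 1.79963391e+02  1.11318133e-03 -7.31307846e+01] [-0.27575443  0.88033368 -3.02035287] 0.020133811327844732
[(-27.995187759399414, 605.4103393554688, 102, array([14.7, 39.6]))]
```

View pics/p1.png

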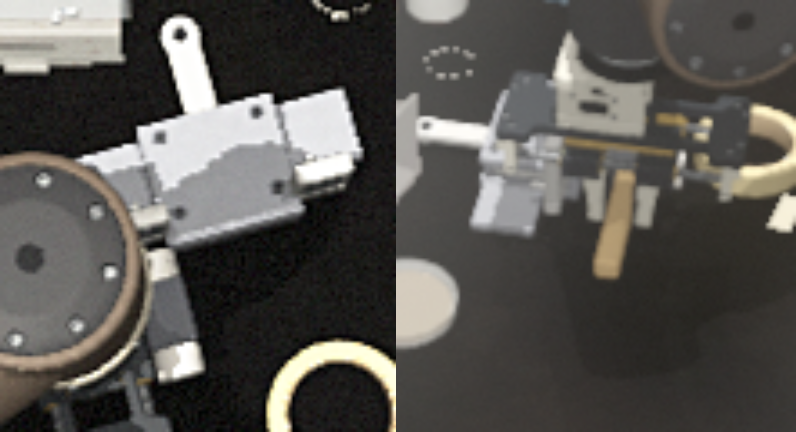

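```bash
cat >> meas.py <<'E'
ex=np.array([.9573,.2890]);ey=np.array([-.289,.9573])
def tip(p):
    u0,v0,k=235,128,8
    g=cv2.resize(cv2.cvtColor(p,6)[v0:165,u0:275],None,fx=k,fy=k,interpolation=cv2.INTER_CUBIC)
    m=(g>100).astype(np.uint8)
    v,u=np.nonzero(m);w=np.array([ray("top",u0+(a+.5)/k-.5,v0+(b+.5)/k-.5,.022)[:2]*1000 for a,b in zip(u[::3],v[::3])])
    O=np.array([579.6,32.]);X=(w-O)@ex;Y=(w-O)@ey
    s=(abs(Y)<32)&(X>105);X,Y=X[s],Y[s];
    # drop drawer: keep largest component is unnecessary if X gap
    xm=np.percentile(X,99.7);a=X>xm-22
    return xm,Y[a].mean(),np.ptp(Y[a])
E
python3 - <<'E'
from meas import *
t=np.load("/tmp/top0.npz");print(tip(t["p"]));t=np.load("/tmp/t1.npz");print(tip(t["p"]))
E
```

```text
Traceback (most recent call last):
  File "meas.py", line 21, in tip
    v,u=np.nonzero(m);w=np.array([ray("top",u0+(a+.5)/k-.5,v0+(b+.5)/k-.5,.022)[:2]*1000 for a,b in zip(u[::3],v[::3])])
                                  ~~~^^^^^^^^^^^^^^^^^^^^^^^^^^^^^^^^^^^^^^^^^^
  File "h.py", line 4, in ray
    m=camera_model(name); T=np.linalg.inv(np.array(m["world_to_cam"]))
ValueError: time passes only in moves, steps and waits
```

```bash
sed -i '2a import functools\ncamera_model=functools.lru_cache(camera_model)' h.py
python3 - <<'E'
from meas import *
t=np.load("/tmp/top0.npz");print(tip(t["p"]));t=np.load("/tmp/t1.npz");print(tip(t["p"]))
print(get_obs()["clock"])
E
```

```text
(np.float64(165.31630712847948), np.float64(0.31480352542773016), np.float64(46.87876282266397))
(np.float64(165.39644144206648), np.float64(0.41210852693681915), np.float64(46.87876282266397))
4.8
```

```bash
python3 - <<'E'
s=open('meas.py').read()
s=s.replace("m=(g>100).astype(np.uint8)\n","m=(g>100).astype(np.uint8)\n    L,n=N.label(m);c=proj('top',(.7,.068,.022));m=L==L[int((c[1]-v0+.5)*k)-1,int((c[0]-u0+.5)*k)]\n")
open('meas.py','w').write(s)
E
python3 - <<'E'
from meas import *
t=np.load("/tmp/top0.npz");print(tip(t["p"]));t=np.load("/tmp/t1.npz");print(tip(t["p"]))
E
```

```text
(np.float64(153.99513034130464), np.float64(-0.6999408611243741), np.float64(29.84354500494188))
(np.float64(153.97669785160076), np.float64(-0.6737840973826428), np.float64(29.774513586555166))
```

Call:
play_rows(
  deltas=[
    [0.0057,0.0017,0,0,0,0],
    [0.0057,0.0017,0,0,0,0],
    [0.0057,0.0017,0,0,0,0],
    [0.0057,0.0017,0,0,0,0],
    [0,0,0,0,0,0],
  ],
)

```text
clock: 5.3
tool_pos: [0.5062, 0.1354, 0.0732]
orientation: [179.9, -0.0, -73.1]
force: [-2.9, -0.0, -1.7]
opening: 0.0192
gripper_force: 30.0
```

```bash
cat > m.py <<'E'
from meas import *
p,d=snapshot("top");np.savez("/tmp/last",p=p,d=d)
x,y,w=tip(p);x-=154;l=-(y+.69)/1.185
o=get_obs();print("L",round(x+l/2,2),"R",round(x-l/2,2),"lead L-R",round(l,2),"w",w,o["tool_pos"].round(4),o["orientation"][2].round(2),o["force"].round(1),[ (h[0],h[1],h[2]) for h in horns(p,d)],o["clock"])
q=o["tool_pos"][:2]*1000-[579.6,32]; print("tcp mould xy",q@ex,q@ey)
E
python3 m.py
```

```text
L 4.44 R 0.33 lead L-R 4.11 w 29.99658984524757 [0.5062 0.1353 0.0732] -73.14 [-2.9  0.6 -1.8] [(86.43670654296875, 557.9473876953125, 156), (-28.025516510009766, 605.491455078125, 101)] 5.35
tcp mould xy -40.42268951292678 120.11321792045307
```

Call:
play_rows(
  deltas=[
    [0.0036,0.0011,0,0,0,0],
    [0,0,0,0,0,0],
  ],
)

```text
clock: 5.55
tool_pos: [0.5088, 0.1359, 0.0732]
orientation: [179.9, -0.0, -73.1]
force: [-4.1, 0.6, -2.0]
opening: 0.0203
gripper_force: 30.0
```

```bash
python3 m.py
```

```text
L 5.63 R -0.9 lead L-R 6.52 w 30.08753699901615 [0.5088 0.1359 0.0733] -73.15 [-4.8  0.3 -2.8] [(87.04908752441406, 558.5628051757812, 166), (-28.263309478759766, 605.6470947265625, 100)] 5.6
tcp mould xy -37.70218203194617 119.93342425690159
```

Call:
play_rows(
  deltas=[
    [-0.012,-0.0036,0,0,0,0],
    [-0.012,-0.0036,0,0,0,0],
    [0.0118,-0.0389,0,0,0,0],
    [0.0118,-0.0389,0,0,0,0],
    [0.0118,-0.0389,0,0,0,0],
    [0.0117,-0.0389,0,0,0,0],
    [0,0,0,0,0,0],
    [0,0,0,0,0,0],
  ],
)

```text
clock: 6.4
tool_pos: [0.5275, 0.0052, 0.0738]
orientation: [-180.0, -0.0, -73.2]
force: [0.2, 0.2, -3.5]
opening: 0.0196
gripper_force: 30.0
```

```bash
python3 m.py
```

```text
L 5.73 R -0.83 lead L-R 6.56 w 30.096521957061384 [0.5275 0.0058 0.0738] -73.16 [ 0.   0.4 -1.8] [] 6.45
tcp mould xy -57.45688710678974 -10.028491969715347
```

Call:
play_rows(
  deltas=[
    [0.0062,0.0019,0,0,0,0],
    [0.0062,0.0019,0,0,0,0],
    [0.0062,0.0019,0,0,0,0],
    [0.0062,0.0019,0,0,0,0],
    [0.0045,0.0014,0,0,0,0],
    [0,0,0,0,0,0],
  ],
)

```text
clock: 7.05
tool_pos: [0.5509, 0.0134, 0.073]
orientation: [179.9, 0.0, -73.1]
force: [-3.0, 0.8, -3.8]
opening: 0.0198
gripper_force: 30.0
```

```bash
python3 m.py
```

```text
L 4.54 R 9.82 lead L-R -5.28 w 29.763070884955354 [0.5509 0.0133 0.073 ] -73.11 [-3.7  1.3 -3.6] [] 7.1
tcp mould xy -32.889576902618614 -9.5775309871161
```

Call:
play_rows(
  deltas=[
    [0.0018,0.0005,0,0,0,0],
    [0,0,0,0,0,0],
  ],
)

```text
clock: 7.3
tool_pos: [0.5519, 0.0135, 0.0731]
orientation: [179.9, 0.0, -73.1]
force: [-4.0, 1.2, -2.7]
opening: 0.0196
gripper_force: 30.0
```

```bash
python3 m.py
```

```text
L 4.33 R 10.57 lead L-R -6.25 w 30.39342550646142 [0.5519 0.0135 0.0731] -73.14 [-4.6  1.  -2.4] [] 7.35
tcp mould xy -31.832851257235674 -9.747478855318576
```

Call:
play_rows(
  deltas=[
    [-0.013,-0.0039,0,0,0,0],
    [-0.013,-0.0039,0,0,0,0],
    [-0.0118,0.0389,0,0,0,0],
    [-0.0118,0.0389,0,0,0,0],
    [-0.0118,0.0389,0,0,0,0],
    [-0.0117,0.0389,0,0,0,0],
    [0,0,0,0,0,0],
    [0,0,0,0,0,0],
  ],
)

```text
clock: 8.15
tool_pos: [0.4941, 0.1324, 0.0741]
orientation: [-179.9, 0.0, -73.0]
force: [-0.3, -0.1, -3.1]
opening: 0.0198
gripper_force: 30.0
```

```bash
python3 m.py
```

```text
L 4.5 R 10.75 lead L-R -6.26 w 30.02792359731012 [0.4942 0.1317 0.074 ] -73.08 [-0.  -1.3 -2.7] [(91.87428283691406, 576.4533081054688, 63), (-23.15273666381836, 617.6876831054688, 104)] 8.2
tcp mould xy -52.9707914655763 120.17210177160392
```

Call:
play_rows(
  deltas=[
    [0.006,0.0018,0,0,0,0],
    [0.006,0.0018,0,0,0,0],
    [0.006,0.0018,0,0,0,0],
    [0.006,0.0018,0,0,0,0],
    [0.006,0.0018,0,0,0,0],
    [0,0,0,0,0,0],
  ],
)

```text
clock: 8.8
tool_pos: [0.5184, 0.1386, 0.0732]
orientation: [179.9, -0.0, -73.2]
force: [-1.9, -2.9, -2.5]
opening: 0.0196
gripper_force: 30.0
```

```bash
python3 m.py
```

```text
L 6.84 R 5.43 lead L-R 1.41 w 29.307734359569338 [0.5183 0.1385 0.0732] -73.16 [-1.9 -1.9 -2.5] [(87.70458984375, 563.9697265625, 210), (-23.570417404174805, 617.704345703125, 101)] 8.85
tcp mould xy -27.9145630474629 119.71207409634998
```

```bash
sed -i 's/u0,v0,k=235,128,8/u0,v0,k=235,108,8/' meas.py; sed -i 's/1.185/1.10/' m.py
python3 - <<'E'
from meas import *
for f in("/tmp/top0","/tmp/t1","/tmp/last"):
    p=np.load(f+".npz")["p"];print(tip(p))
cv2.imwrite("pics/p2.png",cv2.resize(p[105:205,200:310],None,fx=5,fy=5))
E
```

```text
(np.float64(153.99513034130464), np.float64(-0.6999408611243741), np.float64(29.84354500494188))
(np.float64(153.97669785160076), np.float64(-0.6737840973826428), np.float64(29.774513586555166))
(np.float64(168.81329961664102), np.float64(-3.585685473636903), np.float64(29.98104690190067))
```

View pics/p2.png

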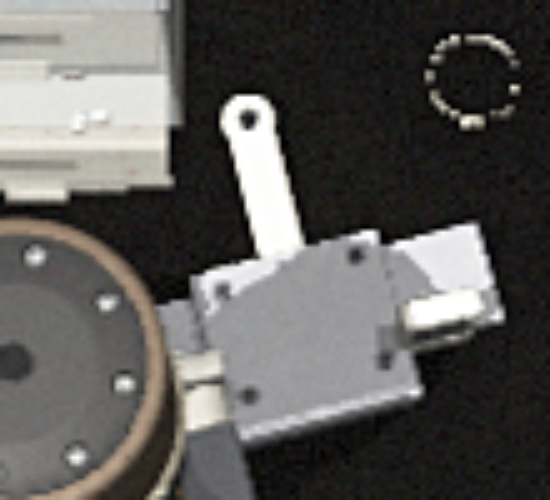

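Call:
play_rows(
  deltas=[
    [0.0027,0.0008,0,0,0,0],
    [0.0028,0.0008,0,0,0,0],
    [0,0,0,0,0,0],
  ],
)

```text
clock: 9.15
tool_pos: [0.5224, 0.1399, 0.0733]
orientation: [179.9, -0.0, -73.1]
force: [-3.6, -3.6, -1.1]
opening: 0.0199
gripper_force: 30.1
```

```bash
python3 m.py
```

```text
L 19.81 R 12.62 lead L-R 7.19 w 29.71963433960944 [0.5224 0.1399 0.0734] -73.14 [-3.  -3.8 -2.7] [(88.9794692993164, 566.4122924804688, 232), (-23.612266540527344, 617.7427368164062, 100)] 9.2
tcp mould xy -23.587058195320736 119.83894230383184
```

Call:
play_rows(
  deltas=[
    [-0.0144,-0.0044,0,0,0,0],
    [-0.0144,-0.0043,0,0,0,0],
    [0.0118,-0.0389,0,0,0,0],
    [0.0118,-0.0389,0,0,0,0],
    [0.0118,-0.0389,0,0,0,0],
    [0.0117,-0.0389,0,0,0,0],
    [0,0,0,0,0,0],
    [0,0,0,0,0,0],
  ],
)

```text
clock: 10.0
tool_pos: [0.5372, 0.0084, 0.0739]
orientation: [-179.9, 0.0, -73.2]
force: [0.5, 0.3, -2.9]
opening: 0.0199
gripper_force: 30.0
```

```bash
python3 m.py
```

```text
L 19.82 R 12.6 lead L-R 7.22 w 29.9876347526667 [0.5371 0.009  0.0739] -73.14 [ 0.1 -0.2 -2.3] [] 10.05
tcp mould xy -47.3326101903007 -9.750936948125068
```

Call:
play_rows(
  deltas=[
    [0.0065,0.0019,0,0,0,0],
    [0.0065,0.002,0,0,0,0],
    [0.0065,0.0019,0,0,0,0],
    [0.0065,0.002,0,0,0,0],
    [0.0065,0.002,0,0,0,0],
    [0,0,0,0,0,0],
  ],
)

```text
clock: 10.65
tool_pos: [0.5627, 0.0169, 0.0728]
orientation: [179.9, 0.0, -73.1]
force: [-3.2, 1.7, -2.0]
opening: 0.0196
gripper_force: 30.0
```

```bash
python3 m.py
```

```text
L 19.45 R 24.96 lead L-R -5.51 w 29.900161593196298 [0.5627 0.0168 0.0729] -73.12 [-3.7  0.2 -4. ] [(-43.78810119628906, 559.2711181640625, 101)] 10.7
tcp mould xy -20.556216306186787 -9.656854266909834
```

Call:
play_rows(
  deltas=[
    [0.0016,0.0005,0,0,0,0],
    [0,0,0,0,0,0],
  ],
)

```text
clock: 10.9
tool_pos: [0.5634, 0.0169, 0.0729]
orientation: [179.9, 0.0, -73.1]
force: [-5.0, 1.6, -2.5]
opening: 0.0197
gripper_force: 30.0
```

Call:
play_rows(
  deltas=[
    [-0.0144,-0.0044,0,0,0,0],
    [-0.0144,-0.0043,0,0,0,0],
    [-0.0144,-0.0043,0,0,0,0],
    [-0.0144,-0.0043,0,0,0,0],
    [0,0,0,0,0,0],
  ],
)

```text
clock: 11.4
tool_pos: [0.5165, 0.0025, 0.0738]
orientation: [180.0, 0.0, -73.2]
force: [0.8, 0.1, -1.9]
opening: 0.0199
gripper_force: 30.0
```

```bash
python3 m.py
python3 - <<'E'
from meas import *
p=np.load("/tmp/last.npz")["p"];s,ds=snapshot("side");np.savez("/tmp/s2",s=s,ds=ds)
cv2.imwrite("pics/p3.png",np.hstack([cv2.resize(p[105:205,200:310],(440,400)),cv2.resize(s[140:240,195:285],(360,400))]))
E
```

```text
L 19.73 R 25.82 lead L-R -6.09 w 30.378883764534883 [0.5179 0.003  0.0741] -73.12 [ 1.9  0.6 -2.9] [] 11.45
tcp mould xy -67.47940122655251 -9.960594875185082
```

View pics/p3.png

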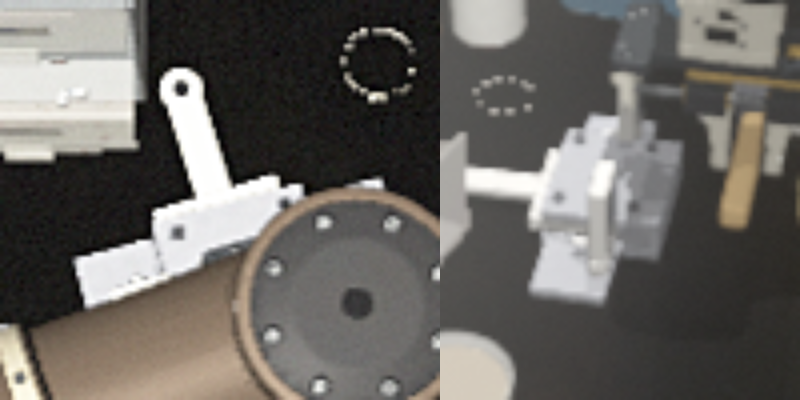

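The side view shows the left horn at about the wings' edge and the right horn beyond it. A fifth tap, on the left, is needed.

Call:
play_rows(
  deltas=[
    [-0.0118,0.0389,0,0,0,0],
    [-0.0118,0.0389,0,0,0,0],
    [-0.0118,0.0389,0,0,0,0],
    [-0.0117,0.0389,0,0,0,0],
    [0,0,0,0,0,0],
    [0.014,0.0042,0,0,0,0],
    [0.014,0.0042,0,0,0,0],
    [0.006,0.0018,0,0,0,0],
    [0,0,0,0,0,0],
  ],
)

```text
clock: 12.4
tool_pos: [0.5092, 0.1355, 0.0733]
orientation: [-180.0, -0.0, -73.2]
force: [-1.3, 0.5, -2.7]
opening: 0.0197
gripper_force: 30.0
```

```bash
python3 m.py
```

```text
L 19.7 R 25.8 lead L-R -6.1 w 30.193749206528935 [0.5084 0.1352 0.0731] -73.22 [-1.  -0.5 -2.5] [(83.95784759521484, 552.330078125, 103), (-18.534870147705078, 628.5919799804688, 104)] 12.45
tcp mould xy -38.33718466086892 119.37744464113939
```

Call:
play_rows(
  deltas=[
    [0.006,0.0018,0,0,0,0],
    [0.006,0.0018,0,0,0,0],
    [0.006,0.0018,0,0,0,0],
    [0.006,0.0018,0,0,0,0],
    [0.005,0.0015,0,0,0,0],
    [0,0,0,0,0,0],
  ],
)

```text
clock: 13.05
tool_pos: [0.531, 0.1426, 0.0733]
orientation: [179.9, -0.0, -73.2]
force: [-2.8, -0.6, -1.6]
opening: 0.0201
gripper_force: 30.0
```

```bash
python3 m.py
```

```text
L 28.73 R 25.8 lead L-R 2.94 w 30.146413352620726 [0.531  0.1426 0.0733] -73.15 [-3.5 -0.9 -1.7] [(90.28752136230469, 570.0664672851562, 283), (-18.454849243164062, 628.6165771484375, 103)] 13.1
tcp mould xy -14.568400822848128 119.93908142902939
```

Add 3.4 mm.

Call:
play_rows(
  deltas=[
    [0.0021,0.0006,0,0,0,0],
    [0.0021,0.0006,0,0,0,0],
    [0,0,0,0,0,0],
  ],
)

```text
clock: 13.4
tool_pos: [0.5344, 0.1435, 0.0734]
orientation: [180.0, -0.0, -73.1]
force: [-4.0, -1.5, -1.6]
opening: 0.0203
gripper_force: 30.0
```

```bash
python3 m.py
```

```text
L 32.01 R 25.29 lead L-R 6.72 w 29.54122234941444 [0.5344 0.1435 0.0734] -73.14 [-3.5 -1.  -2.1] [(90.31568145751953, 571.3856201171875, 299), (-19.218162536621094, 628.650390625, 101)] 13.45
tcp mould xy -11.059560511094896 119.85557299636521
```

Call:
play_rows(
  deltas=[
    [-0.018,-0.0054,0,0,0,0],
    [-0.018,-0.0054,0,0,0,0],
    [-0.0312,0.0291,0,0,0,0.005],
    [-0.0312,0.0291,0,0,0,0.006],
    [-0.0312,0.0291,0,0,0,0.006],
    [-0.0312,0.0291,0,0,0,0.006],
    [0,0,-0.025,0,0,0],
    [0,0,-0.02,0,0,0],
    [0,0,-0.01,0,0,0],
    [0,0,0,0,0,0],
  ],
)

```text
clock: 14.45
tool_pos: [0.4062, 0.2285, 0.029]
orientation: [180.0, -0.0, -69.0]
force: [-0.1, 0.2, -1.3]
opening: 0.0196
gripper_force: 30.0
```

```bash
python3 m.py
```

```text
L 31.96 R 25.29 lead L-R 6.68 w 29.442688281496842 [0.4065 0.2286 0.0296] -68.97 [ 1.2  0.3 -2.5] [(107.72093963623047, 599.79296875, 103), (-19.05961036682129, 628.6798095703125, 102)] 14.5
tcp mould xy -108.93541966645944 238.20962512034552
```

Call:
play_rows(
  deltas=[
    [0,0,-0.0025,0,0,0],
    [0,0,-0.0025,0,0,0],
    [0,0,0,0,0,0],
  ],
)

```text
clock: 14.8
tool_pos: [0.4061, 0.2283, 0.0257]
orientation: [-180.0, 0.0, -69.0]
force: [-0.3, 0.2, -2.8]
opening: 0.0202
gripper_force: 30.0
```

Call:
play_rows(
  deltas=[
    [0,0,-0.0012,0,0,0],
    [0,0,0,0,0,0],
  ],
)

```text
clock: 15.0
tool_pos: [0.4062, 0.2285, 0.0249]
orientation: [-180.0, 0.0, -69.0]
force: [-1.6, 0.1, 2.1]
opening: 0.0198
gripper_force: 30.0
```

Contact with the bench; release and rise.

Call:
play_rows(
  deltas=[
    [0,0,0,0,0,0],
    [0,0,0,0,0,0],
    [0,0,0,0,0,0],
    [0,0,0,0,0,0],
    [0,0,0,0,0,0],
    [0,0,0,0,0,0],
    [0,0,0,0,0,0],
    [0,0,0,0,0,0],
  ],
  gripper=1,
)

```text
clock: 15.8
tool_pos: [0.4059, 0.2282, 0.0246]
orientation: [180.0, -0.0, -69.0]
force: [-0.0, 0.0, 0.3]
opening: 0.0783
gripper_force: 0.0
```

Call:
play_rows(
  deltas=[
    [0,0,0.02,0,0,0],
    [0,0,0.04,0,0,0],
    [0,0,0.06,0,0,0],
    [0,0,0.06,0,0,0],
    [0,-0.06,0.03,0,0,0],
    [0,-0.06,0,0,0,0],
    [0,-0.06,0,0,0,0],
    [0,-0.06,0,0,0,0],
    [0,-0.06,0,0,0,0],
    [0,0,0,0,0,0],
  ],
)

```text
clock: 16.8
tool_pos: [0.4046, -0.0129, 0.1908]
orientation: [180.0, -0.0, -69.3]
force: [-0.5, 0.4, 0.4]
opening: 0.0876
gripper_force: 0.0
```

```bash
python3 m.py
python3 - <<'E'
from meas import *
p=np.load("/tmp/last.npz")["p"];s,ds=snapshot("side")
C=cloud("side",ds)
cv2.imwrite("pics/p4.png",np.hstack([cv2.resize(p[110:280,130:310],(400,378)),cv2.resize(s[140:290,190:330],(400,428))[:378]]))
E
```

```text
L 31.95 R 25.22 lead L-R 6.72 w 29.631802203735802 [ 0.4053 -0.0111  0.191 ] -69.3 [0.7 0.2 0.6] [(107.92500305175781, 599.5631103515625, 101), (-19.332164764404297, 628.6290283203125, 104)] 16.85
tcp mould xy -179.282159973389 9.133912130417139
```

View pics/p4.png

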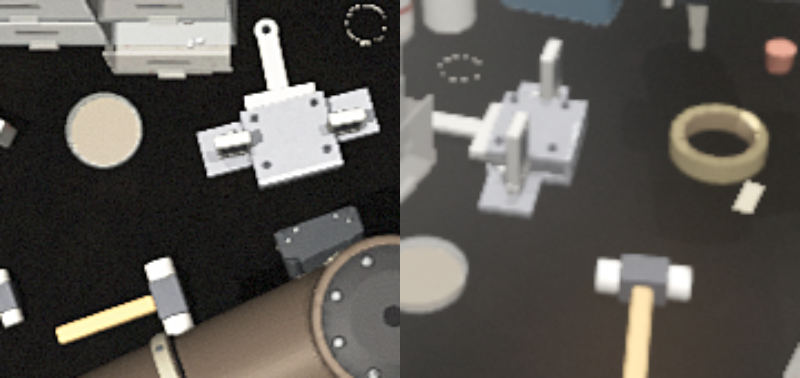

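The mallet lies flat on the bench (left crop, around (170,300)). Both horns stand inside the wings' edges, at (232,145) and (345,118), and the other things are unmoved.

```bash
python3 -c "
from plant import *
print(close_job())"
```

```text
the job is handed in; nothing more can be done
None
```

The job is handed in at about 17 s: five alternating taps, left first, with leads of about 6 to 7 mm, left the horns about 32 mm (left) and 25 mm (right) from their start, both over the wings, and the mallet lies flat on the bench.

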